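# Pull out the dosing drawer and hold its sprung filler lid open

## Robot

A 6-joint arm with a two-finger parallel gripper is mounted at the origin on the work surface. World frame = base frame: x ahead of the robot, y to its left, z up, the work surface at z = 0. Lengths are in m, angles in degrees, forces in N, time in s.
With the tool pointing down it reaches from about 0.4 to 0.825 m from the base axis. Payload 7 kg.
Tool frame: the origin (TCP) lies midway between the tips of the shut fingers; the grasp point (between the pads) lies 19 mm behind it; y points along the fingers, z is the direction in which the jaws open and shut, and the axes are right-handed (so a half turn about y gives the same grasp; the last joint's range is limited). The gripper opens to 88 mm and grips with 3 to 60 N. Pads are 19 mm wide; open, the fingers measure 130 mm over their backs; the gripper's body (78 mm by 193 mm) begins 47 mm behind the grasp point.
Start: joints at [-48.696, 20.546, 0.682, 0, -70.136, -16.507], TCP at [0.283, -0.613, 0.227] pointing down, gripper open.
Joint ranges: [-176.03, 176.03], [-82.01, 121.73], [-58.28, 71.71], [-173.87, 95.51], [-174.79, -0.11], [-173.66, 173.66]. Speed limits (degrees/s): [136.94, 136.94, 172.46, 180, 180, 180].

## Interface

Orientations are given as [roll, pitch, yaw] about the fixed x, y, z axes, in that order (R = Rz(yaw) Ry(pitch) Rx(roll)).
In Python, from plant import ctrl gives the robot as it stands.
- The arm moves only by the tool step_arm, never from a script. Its argument "rows" is a list that holds one entry, the list of rows, each a list of 7 numbers: the gripper command: -1 is shut, 1 is fully open, values between are in proportion, then the shift along the world's x, y, z in cm, then the turn, a rotation vector about the world's x, y, z in degrees. In form: [[[fingers, tx, ty, tz, rx, ry, rz], ...]]. A call has 1 to 12 rows; each row shifts and turns the commanded pose from where the row before left it; what a row does not reach is not made up. A row lasts 1/8 s, in which the tool goes at most 62.5 mm and 10.7 degrees, less where a joint would pass 70% of its speed; a pose out of reach is approached as far as the arm can. A call is refused whole if a number of a shift passes 6.25 or a number of a turn 10.7, either way. A call with a gripper value outside its range is refused whole. The fingers move at their own pace and stop on an object; the grip force is fixed at half the most. Time passes only in rows, so rows that do not move let the fingers close. It gives the time, the measured TCP pose, the force and the opening at its end, in the units of the state.
- ctrl.get_obs(): the state, without advancing time (a new reading comes with each control period).
- ctrl.snapshot(name): name is "side" or "top"; returns the picture (480x640x3 uint8, blue, green, red); there is no depth.
- ctrl.camera_params(name): a dict with "vertical_fov" (degrees; the focal length in pixels is half the picture's height over the tangent of half this angle, whatever the lens; pixels are square), "cx", "cy" (the principal point, pixels), "rvec" (rotation vector, rad) and "tvec" (3), from world to camera coordinates, as OpenCV has them. Camera axes: x right, y down, z forward; pixel columns grow to the right and rows downward; lengths in m; the calibration is good to about 2 mm. A picture is of the moment at which its call begins. camera_params takes no time and is no camera call.
- ctrl.close_job(): hands the job in, once; it reports no verdict.
The state is a dict: "clock": time; "joint_pos": joint angles; "qvel": joint speeds; "tau": joint torques, N m; "tool_pos": TCP position; "orientation": TCP orientation; "force": force on the tool from outside, world axes, zero at the start; "moment": the same for the moment, N m; "opening": finger opening in m.
Only numpy, scipy, OpenCV 4.12 (cv2) and the standard library are available. Lean on these libraries where they do the work, as an engineer would, in place of code of your own. Each camera call takes 0.05 s, during which the arm holds its last target. There are 200 camera calls.

## Task

I am about to top up the washing machine's detergent tank: pull its dosing drawer out as far as it goes, then lift the blue filler lid on the drawer to 60 degrees from shut and hold it there with the gripper. The lid springs shut when let go, so keep hold of it and finish while still holding it at that angle, with the drawer left fully out. Keep the grey lid shut, and do not knock or shift the bottle, scoop, lint trap and mug on the table.

Things in the scene. Friction and masses are not known exactly. Their poses are not given: they have to be found in the camera images.
- washer: White washing machine, 600 wide, past the table's far edge, facing the robot (turned up to 6 degrees), a dryer to its right. Fixed. Origin: on its front face, below the middle of the dosing drawer, at table height. Axes: x level, into the machine; y to the left seen from the robot; z up. Its top is 125 mm above the table and overhangs the front by 6 mm; a jar, a shelf and hangers further back.
- drawer_handle (a point): Middle of the drawer's grey bow handle, a level round bar 12 mm thick, straight for 96 mm along y, its centre 90 mm above the table and 35 below the machine's top; 38 mm in front of the white drawer front (228 wide, 18 thick, top edge 14 mm above the bar's centre) and 52 mm in front of the machine's top when shut. Axes as the machine's; the drawer slides out along -x.
- drawer (a joint): How far the dosing drawer is pulled out (m): 0 shut, 0.165 at its stop. Starts left ajar, 20 to 50 mm out. 1 to 2 kg, some 3 N of friction; stays where it is left. It carries two tanks with a flat deck 50 mm above the table, each with a filler collar (38 wide, 24 high) closed by a hinged lid. The lids are mostly inside the machine until it is pulled.
- blue_lid_edge (a point): Middle of the free edge (mid-thickness) of the blue lid, the left one of the two seen from the robot. Shut, it is 90 mm behind the handle bar's centre (+x of the machine), 55 mm to its left (+y), 10 mm lower. The lid is a plastic slab 82 long, 46 wide (y), 10 thick, 25 mm above the deck, standing proud of its collar by 4 mm at each side and 12 mm at this edge.
- blue_lid (a joint): Opening angle of the blue lid (rad): 0 shut, 1.047 = 60 degrees, 1.75 its stop. The level hinge axis lies along the machine's y, 90 mm behind the free edge and level with it when shut, so the edge rises and goes over towards the machine. A spring shuts it from any angle (about 1 to 1.5 N at the edge). The back of the drawer front is 34 mm ahead of the shut edge and rises 19 mm above the lid.
- grey_lid_edge (a point): Middle of the free edge of the dark grey lid, the same size as the blue one, 110 mm to the right of it. To be left shut.
- grey_lid (a joint): Opening angle of the grey lid (rad), 0 shut; sprung like the blue one.
- refill: White refill bottle with a blue cap, 74 mm across, 190 high, standing on the table; origin at the centre of its base. To be left alone.
- scoop: Empty blue plastic scoop on the table: a cup 66 mm across and 48 high with a handle that reaches 114 mm from the cup's axis along its -x; origin at the centre of the cup's base. To be left alone.
- lint_trap: Steel mesh lint trap lying on the table: grey frame 180 x 110 x 12 mm, with a 35 mm tab at its -x end; origin at the centre of its underside. To be left alone.
- mug: Brown ceramic mug, 76 mm across, 80 high, standing on the table, handle at its +y; origin at the centre of its base. To be left alone.

How it is judged:
By the outcome, as a careful person would: the job done as asked, in the order asked, and still so for the second after the job is handed in, while the arm keeps its last pose, push and grip.
It also fails if it takes over 58 s, if anything falls off the work surface, if the arm or the gripper's body presses on something with over 40 N, if the wrist force passes 120 N, or if a joint passes its speed limit or range.

## Working session

There is one attempt and no reset: what is moved stays moved. The work goes in short steps, Python scripts to look and compute and a tool call to move; the robot and the scene stay as the last step left them, time stands still between calls to the robot, and variables do not carry over. Pictures are saved under pics/ and viewed, about 8 in all and at most 12, crops included, and the job is handed in when it is done.

Besides the shell and the picture viewer there is one more tool, called after "Request:" as name([rows], argument=value, ...), one row to a line, values as JSON. step_arm: Moves the arm, as the interface text tells. Its arguments: {"type":"object","properties":{"rows":{"type":"array"}},"required":["rows"]}

```bash
ls; mkdir -p pics
cat > h.py <<'E'
import numpy as np, cv2
from plant import ctrl
def cam(n):
    p=ctrl.camera_params(n); f=240/np.tan(np.radians(p["vertical_fov"])/2)
    K=np.array([[f,0,p["cx"]],[0,f,p["cy"]],[0,0,1.]]); R=cv2.Rodrigues(np.array(p["rvec"],float))[0]
    return K,R,np.array(p["tvec"],float).ravel(),p
def ray(n,u,v):
    K,R,t,_=cam(n); return -R.T@t, R.T@np.linalg.solve(K,[u,v,1.])
def onz(n,u,v,z):
    c,d=ray(n,u,v); return c+d*(z-c[2])/d[2]
def proj(n,P):
    K,R,t,_=cam(n); q=K@(R@np.array(P,float)+t); return q[:2]/q[2]
E
python3 - <<'E'
from h import *
for n in("side","top"):
    cv2.imwrite(f"pics/{n}0.png",ctrl.snapshot(n)); K,R,t,p=cam(n); print(p,-R.T@t)
o=ctrl.get_obs(); print(o)
E
```

```text
pics
{'vertical_fov': 46.088058442936976, 'cx': 314.98307781560874, 'cy': 243.331525544126, 'rvec': array([ 0.91444223, -2.3606296 ,  1.23907247]), 'tvec': array([0.40447124, 0.28834623, 1.28334613])} [-0.28485296  0.93835519  0.96543572]
{'vertical_fov': 52.369804650305085, 'cx': 322.76134925865455, 'cy': 243.25090726495864, 'rvec': array([ 2.17027484, -2.21320876,  0.05411173]), 'tvec': array([0.00691605, 0.56019346, 1.19228501])} [ 0.49507039 -0.00894763  1.22075114]
{'clock': 0.1, 'joint_pos': array([-4.86949250e+01,  2.05864333e+01,  6.40738119e-01, -1.70314173e-02,
       -7.01362513e+01, -1.65068618e+01]), 'qvel': array([ 0.00652911, -0.06361297,  0.08551642,  0.1483992 ,  0.04387485,
       -0.06850207]), 'tau': array([-9.87998174e-04, -5.84163094e+01,  2.93752384e+01,  7.01548755e+00,
        1.01807347e-02, -2.02551371e-05]), 'tool_pos': array([ 0.28290786, -0.61238564,  0.22574176]), 'orientation': array([-8.99168813e+01,  7.93370144e-03,  2.47924205e+01]), 'force': array([ 0.83269396,  0.20185789, -0.55061137]), 'moment': array([-0.01381015, -0.00866218,  0.05510357]), 'opening': 0.08782357086191164}
```

View pics/side0.png

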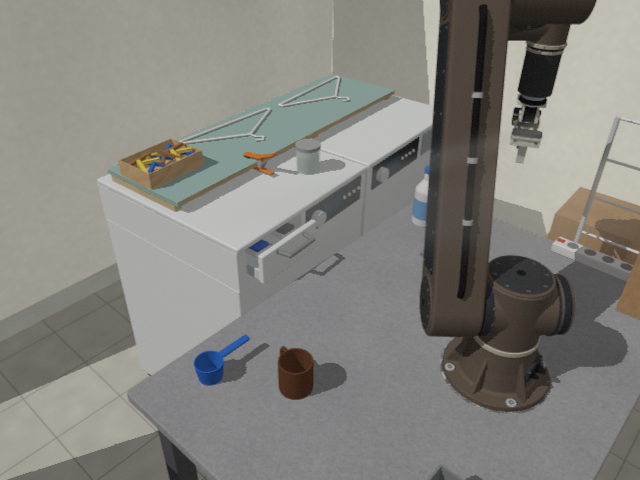

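View pics/top0.png

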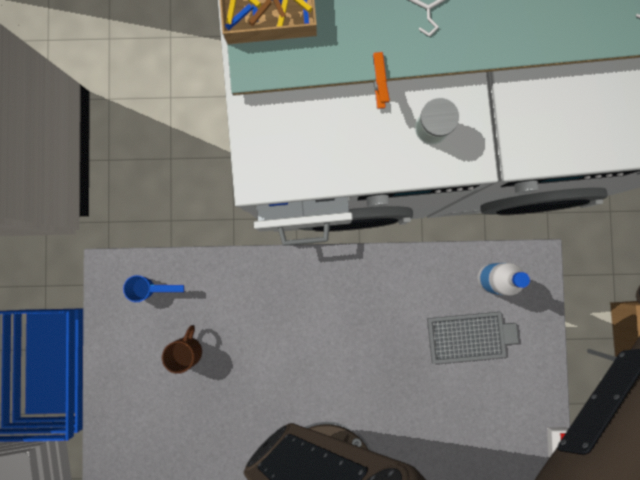

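The top view shows the drawer's white front at about (256,223)-(351,217) and the bow handle near (305,240). The scoop, mug, trap and bottle are all clear of the handle. I'll crop in on the handle.

Run:
```python
from h import *
im=cv2.imread("pics/top0.png")
cv2.imwrite("pics/c1.png",cv2.resize(im[180:255,230:360],None,fx=6,fy=6,interpolation=cv2.INTER_NEAREST))
# machine top front edge: first non-white going down, per column; drawer front: white strip centre
g=im.min(2).astype(int)
e=[];d=[]
for u in range(245,480,10):
    col=g[150:230,u]; k=np.argmax(col<200); e.append((u,150+k))
P=np.array([onz("top",u,v,.125) for u,v in e]); print(e)
k=np.polyfit(P[:,1],P[:,0],1); r=P[:,0]-np.polyval(k,P[:,1]); m=abs(r)<.004; k=np.polyfit(P[m,1],P[m,0],1); print(k,m.sum(),np.degrees(np.arctan(k[0])))
```

```text
[(245, np.int64(204)), (255, np.int64(203)), (265, np.int64(202)), (275, np.int64(201)), (285, np.int64(200)), (295, np.int64(199)), (305, np.int64(198)), (315, np.int64(197)), (325, np.int64(196)), (335, np.int64(195)), (345, np.int64(195)), (355, np.int64(194)), (365, np.int64(193)), (375, np.int64(192)), (385, np.int64(191)), (395, np.int64(190)), (405, np.int64(189)), (415, np.int64(188)), (425, np.int64(187)), (435, np.int64(186)), (445, np.int64(150)), (455, np.int64(150)), (465, np.int64(150)), (475, np.int64(150))]
[-0.08028679  0.66017678] 3 -4.590248037750225
```

View pics/c1.png

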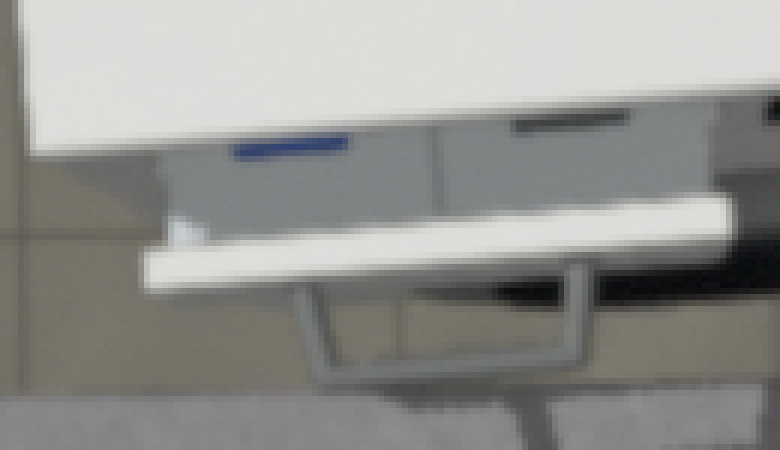

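Run:
```python
from h import *
im=cv2.imread("pics/top0.png"); g=im.min(2).astype(int)
P=np.array([onz("top",u,150+np.argmax(g[150:230,u]<200)-.5,.125) for u in range(245,440,5)])
k=np.polyfit(P[:,1],P[:,0],1); th=-np.arctan(k[0]); print("yaw",np.degrees(th),"fit rms",np.std(P[:,0]-np.polyval(k,P[:,1])))
X=np.array([np.cos(th),np.sin(th),0]);Y=np.array([-np.sin(th),np.cos(th),0])
c=lambda x,y:(230+x/6-.5,180+y/6-.5)
a=onz("top",*c(330,375),.09);b=onz("top",*c(580,354),.09)
print("bar",a,b,np.linalg.norm(a-b),"yaw",np.degrees(np.arctan2(-(a-b)[0],(a-b)[1])))
m=(a+b)/2; e=np.array([np.polyval(k,0),0,.125]); print("mid",m,"ext",-(m-e)@X-.052)
f1=onz("top",*c(145,295),.095);f2=onz("top",*c(735,230),.09); print("front w",np.linalg.norm(f1-f2),(f1+f2)/2)
for ex in [-(m-e)@X-.052]:
  L=m+.09*X+.055*Y-[0,0,.01]; print("lid edge now",L, proj("top",L))
  h=m-(.165-ex)*X; print("final handle",h,"lid edge",h+.09*X+.055*Y-[0,0,.01],X,Y)
  print(proj("side",m))
for n,u,v,z in[("refill",520,280,.19),("scoop",138,288,.048),("sc tip",184,289,.04),("mug",181,353,.08),("trap",430,318,.01)]: print(n,onz("top",u,v,z))
```

```text
yaw 4.275668558601613 fit rms 0.0006563285766186396
bar [0.56083447 0.08438707 0.09      ] [ 0.56706129 -0.01247974  0.09      ] 0.09706673972608885 yaw 3.67804262459389
mid [0.56394788 0.03595367 0.09      ] ext 0.04153175800835821
front w 0.2294511692389447 [0.60344999 0.04069932 0.0925    ]
lid edge now [0.64959686 0.09751057 0.08      ] [278.70290078 204.67521724]
final handle [0.44082327 0.02674846 0.09      ] lid edge [0.52647225 0.08830536 0.08      ] [0.99721688 0.07455525 0.        ] [-0.07455525  0.99721688  0.        ]
[300.98576533 246.9440323 ]
refill [ 0.4652442  -0.41780495  0.19      ]
scoop [0.45969287 0.44108809 0.048     ]
sc tip [0.45490267 0.33291281 0.04      ]
mug [0.308686   0.32889633 0.08      ]
trap [ 0.37108397 -0.2643453   0.01      ]
```

The blue lid's edge reprojects where it is seen, at (278.7,204.7). The bar measures 97 mm and the front 229 mm, so the geometry holds. The drawer is about 41 mm out and the yaw is about 4°. Next I move above the handle, with the jaws along the machine's x.

Request:
step_arm([
  [[-0.45,1.55,3.6,0.7,0,0,3.84],[-0.45,1.55,3.6,0.7,0,0,3.84],[-0.45,1.55,3.6,0.7,0,0,3.84],[-0.45,1.55,3.6,0.7,0,0,3.84],[-0.45,1.55,3.6,0.7,0,0,3.84],[-0.45,1.55,3.6,0,0,0,3.84],[-0.45,1.55,3.6,0,0,0,3.84],[-0.45,1.55,3.6,0,0,0,3.84],[-0.45,1.55,3.6,0,0,0,3.84]],
])

```text
clock: 1.23
tool_pos: [0.4227, -0.2874, 0.2614]
orientation: [-90.0, -0.0, 59.5]
force: [-0.2, -0.2, 0.1]
opening: 0.0243
```

Request:
step_arm([
  [[-0.45,1.55,3.6,0,0,0,3.84],[-0.45,1.55,3.6,0,0,0,3.84],[-0.45,1.55,3.6,0,0,0,3.84],[-0.45,1.55,3.6,0,0,0,3.84],[-0.45,1.55,3.6,0,0,0,3.84],[-0.45,1.55,3.6,-0.7,0,0,3.84],[-0.45,1.55,3.6,-0.7,0,0,3.84],[-0.45,1.55,3.6,-0.7,0,0,3.84],[-0.45,1.55,3.6,-0.7,0,0,3.84],[-0.45,0,0,-3,0,0,0],[-0.45,0,0,-3,0,0,0],[-0.45,0,0,0,0,0,0]],
])

```text
clock: 2.72
tool_pos: [0.5603, 0.0349, 0.1712]
orientation: [-89.7, 0.1, 93.9]
force: [0.4, 0.4, 2.0]
opening: 0.024
```

Request:
step_arm([
  [[-0.45,0.25,0.1,-2,0,0,0],[-0.45,0,0,-2,0,0,0],[-0.45,0,0,-1.2,0,0,0],[-0.45,0,0,0,0,0,0],[-0.45,0,0,0,0,0,0]],
])

```text
clock: 3.35
tool_pos: [0.5652, 0.0363, 0.1226]
orientation: [-90.1, -0.0, 93.9]
force: [0.5, -0.3, -0.1]
opening: 0.024
```

Run:
```python
from h import *
im=ctrl.snapshot("side"); o=ctrl.get_obs(); print(o["tool_pos"],proj("side",o["tool_pos"]))
cv2.imwrite("pics/c2.png",cv2.resize(im[170:300,230:390],None,fx=4.5,fy=4.5,interpolation=cv2.INTER_CUBIC))
```

```text
[0.56521683 0.03635941 0.12262864] [300.50544513 236.78594868]
```

View pics/c2.png

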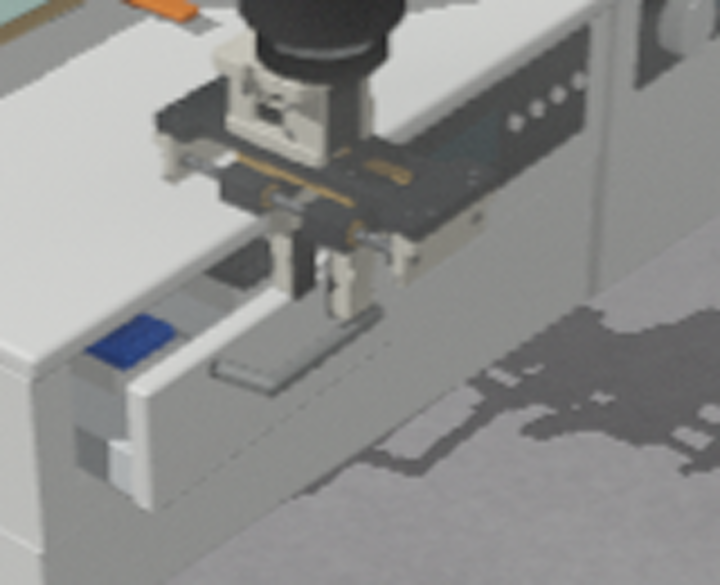

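The jaws straddle the bar line, with the rear finger between the bar and the drawer front. I descend with a −2 mm x correction, watching the force.

Request:
step_arm([
  [[-0.45,-0.2,0,-1,0,0,0],[-0.45,0,0,-1,0,0,0],[-0.45,0,0,-1,0,0,0],[-0.45,0,0,-1,0,0,0],[-0.45,0,0,-0.6,0,0,0],[-0.45,0,0,0,0,0,0]],
])

```text
clock: 4.15
tool_pos: [0.5623, 0.0361, 0.0749]
orientation: [-89.9, 0.0, 93.9]
force: [-0.0, -0.1, 0.4]
opening: 0.0241
```

Request:
step_arm([
  [[-1,0,0,0,0,0,0],[-1,0,0,0,0,0,0],[-1,0,0,0,0,0,0],[-1,0,0,0,0,0,0]],
])

```text
clock: 4.65
tool_pos: [0.5628, 0.0363, 0.0759]
orientation: [-90.0, -0.0, 93.9]
force: [-0.7, -0.1, 2.6]
opening: 0.011
```

The bar is gripped at 11 mm opening. Now I pull.

Request:
step_arm([
  [[-1,-0.5,-0.04,0,0,0,0],[-1,-1.1,-0.08,0,0,0,0],[-1,-1.2,-0.09,0,0,0,0],[-1,-1.2,-0.09,0,0,0,0],[-1,-1.2,-0.09,0,0,0,0],[-1,-1.2,-0.09,0,0,0,0],[-1,-1.2,-0.09,0,0,0,0],[-1,-1.2,-0.09,0,0,0,0],[-1,-1.2,-0.09,0,0,0,0],[-1,-1,-0.07,0,0,0,0],[-1,-0.5,-0.04,0,0,0,0],[-1,0,0,0,0,0,0]],
])

```text
clock: 6.15
tool_pos: [0.4464, 0.0278, 0.0758]
orientation: [-90.0, -0.0, 93.9]
force: [-1.6, 5.7, 10.5]
opening: 0.0108
```

Request:
step_arm([
  [[-1,-0.3,-0.02,0,0,0,0],[-1,-0.3,-0.02,0,0,0,0],[-1,-0.3,-0.02,0,0,0,0],[-1,0,0,0,0,0,0]],
])

```text
clock: 6.65
tool_pos: [0.438, 0.0272, 0.0758]
orientation: [-90.0, -0.0, 93.9]
force: [1.3, 3.6, 8.9]
opening: 0.0108
```

Request:
step_arm([
  [[-1,-0.3,-0.02,0,0,0,0],[-1,-0.2,-0.02,0,0,0,0],[-1,0,0,0,0,0,0]],
])

```text
clock: 7.02
tool_pos: [0.4363, 0.0273, 0.076]
orientation: [-90.3, -0.0, 94.0]
force: [17.8, -3.3, -9.6]
opening: 0.0108
```

The stop is reached: force rose to 18 N with the command 3 mm past the measured pose. I relieve it, release, lift and look.

Request:
step_arm([
  [[-1,0.3,0.02,0,0,0,0],[-0.45,0,0,0,0,0,0],[-0.45,0,0,0,0,0,0],[-0.45,0,0,0,0,0,0],[-0.45,0,0,1,0,0,0],[-0.45,0,0,2,0,0,0],[-0.45,0,0,3,0,0,0],[-0.45,0,0,4,0,0,0],[-0.45,0,0,4,0,0,0],[-0.45,0,-5,0,0,0,-8],[-0.45,0,-5,0,0,0,-10],[-0.45,0,-4,0,0,0,-10]],
])

```text
clock: 8.52
tool_pos: [0.4361, -0.1147, 0.2164]
orientation: [-90.0, -0.0, 65.6]
force: [1.1, -0.2, 0.7]
opening: 0.0242
```

Run:
```python
from h import *
im=ctrl.snapshot("top"); s=ctrl.snapshot("side"); cv2.imwrite("pics/top1.png",im); cv2.imwrite("pics/side1.png",s)
a=cv2.resize(im[180:310,230:370],None,fx=5,fy=4.5,interpolation=cv2.INTER_NEAREST)
cv2.imwrite("pics/c3.png",a)
b,g,r=[im[...,i].astype(int) for i in range(3)]
m=((b-r>50)).astype(np.uint8); m[:150]=0;m[320:]=0;m[:,:230]=0;m[:,350:]=0
n,l,st,c=cv2.connectedComponentsWithStats(m); i=1+np.argmax(st[1:,4]); print(st[i],c[i])
k=cv2.minAreaRect(np.argwhere(l==i)[:,::-1].astype(np.float32)); q=cv2.boxPoints(k); print([onz("top",*p,.085).round(4) for p in q],onz("top",*k[0],.085))
```

```text
[270 219  23  41 731] [281.18331053 240.22845417]
[array([0.6137, 0.1196, 0.085 ]), array([0.6169, 0.0727, 0.085 ]), array([0.5242, 0.0661, 0.085 ]), array([0.5211, 0.1128, 0.085 ])] [0.56885689 0.09279791 0.085     ]
```

View pics/c3.png

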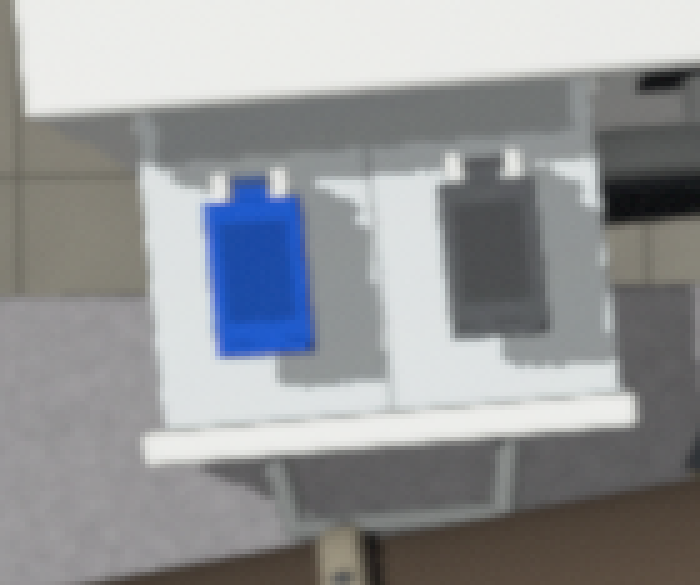

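The drawer is out. The blue lid's edge is at about (0.522,0.089), which agrees with the handle-based prediction of (0.522,0.0875). I'll grip the lid by its sides, 12 mm behind the edge, with the tool pointing down and the jaws along the machine's y.

Request:
step_arm([
  [[0.45,1.22,2.55,0,0,0,-7.69],[0.45,1.22,2.55,0,0,0,-7.69],[0.45,1.22,2.55,0,0,0,-7.69],[0.45,1.22,2.55,0,0,0,-7.69],[0.45,1.22,2.55,0,0,0,-7.69],[0.45,1.22,2.55,0,0,0,-7.69],[0.45,1.22,2.55,0,0,0,-7.69],[0.45,1.22,2.55,0,0,0,-7.69],[0.45,0,0,-3,0,0,0],[0.45,0,0,-3,0,0,0],[0.45,0,0,-3,0,0,0],[0.45,0,0,0,0,0,0]],
])

```text
clock: 10.12
tool_pos: [0.5325, 0.0906, 0.1241]
orientation: [-90.1, 0.2, 4.5]
force: [0.3, -0.1, 0.3]
opening: 0.0631
```

Request:
step_arm([
  [[0.45,0,0,0,0,0,0],[0.45,0,0,0,0,0,0]],
])

```text
clock: 10.38
tool_pos: [0.535, 0.0913, 0.1271]
orientation: [-90.0, -0.1, 4.4]
force: [-0.7, 1.2, 1.0]
opening: 0.0638
```

Request:
step_arm([
  [[0.45,-0.1,-0.2,-1.3,0,0,-0.3],[0.45,0,0,-1.3,0,0,0],[0.45,0,0,-1.3,0,0,0],[0.45,0,0,-1.3,0,0,0],[0.45,0,0,-1.2,0,0,0],[0.45,0,0,0,0,0,0],[0.45,0,0,0,0,0,0]],
])

```text
clock: 11.25
tool_pos: [0.5334, 0.089, 0.0617]
orientation: [-90.0, -0.0, 4.1]
force: [0.5, 0.2, -0.6]
opening: 0.0637
```

Run:
```python
from h import *
s=ctrl.snapshot("side"); t=ctrl.snapshot("top")
cv2.imwrite("pics/c4.png",np.hstack([cv2.resize(s[190:310,230:330],(400,480),interpolation=cv2.INTER_CUBIC),cv2.resize(t[190:310,230:330],(400,480),interpolation=cv2.INTER_CUBIC)]))
```

```text
(no output)
```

View pics/c4.png

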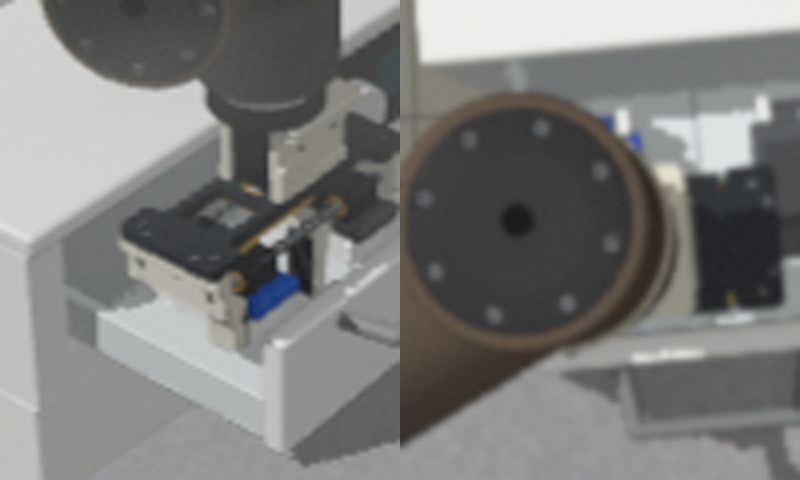

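The fingers straddle the blue lid. Closing now.

Request:
step_arm([
  [[-1,0,0,0,0,0,0],[-1,0,0,0,0,0,0],[-1,0,0,0,0,0,0],[-1,0,0,0,0,0,0],[-1,0,0,0,0,0,0]],
])

```text
clock: 11.98
tool_pos: [0.5339, 0.0911, 0.0619]
orientation: [-89.8, -0.1, 4.1]
force: [-2.1, 10.2, -1.6]
opening: 0.046
```

Run:
```python
import numpy as np
th=np.radians(4.1); r=.078
c,s=np.cos(th),np.sin(th)
def tcp(a):  # machine x,z rel hinge; tilt = a/3
    t=a/3; return np.array([-r*np.cos(a)-.019*np.sin(t), r*np.sin(a)-.019*np.cos(t)])
p=tcp(0)
for a in range(5,61,5):
    q=tcp(np.radians(a)); d=(q-p)*100; p=q; w=5/3
    print(a,(d[0]*c).round(2),(d[0]*s).round(2),d[1].round(2),"turn",(-w*s).round(2),(w*c).round(2),"tot",((q-tcp(0))*100).round(2))
```

```text
5 -0.03 -0.0 0.68 turn -0.12 1.66 tot [-0.03  0.68]
10 0.03 0.0 0.68 turn -0.12 1.66 tot [0.01 1.36]
15 0.09 0.01 0.67 turn -0.12 1.66 tot [0.1  2.03]
20 0.15 0.01 0.65 turn -0.12 1.66 tot [0.25 2.68]
25 0.21 0.01 0.64 turn -0.12 1.66 tot [0.46 3.32]
30 0.26 0.02 0.61 turn -0.12 1.66 tot [0.72 3.93]
35 0.31 0.02 0.58 turn -0.12 1.66 tot [1.03 4.51]
40 0.36 0.03 0.55 turn -0.12 1.66 tot [1.39 5.06]
45 0.41 0.03 0.52 turn -0.12 1.66 tot [1.79 5.58]
50 0.45 0.03 0.47 turn -0.12 1.66 tot [2.24 6.05]
55 0.49 0.03 0.43 turn -0.12 1.66 tot [2.73 6.49]
60 0.52 0.04 0.38 turn -0.12 1.66 tot [3.25 6.87]
```

Gripped at 46 mm, the lid's width. The side force shows the lid sits 2 mm to the left, so I follow it while lifting through the first 30°.

Request:
step_arm([
  [[-1,0,0.2,0,0,0,0],[-1,-0.03,0,0.68,-0.12,1.66,0],[-1,0.03,0,0.68,-0.12,1.66,0],[-1,0.09,0.01,0.67,-0.12,1.66,0],[-1,0.15,0.01,0.65,-0.12,1.66,0],[-1,0.21,0.01,0.64,-0.12,1.66,0],[-1,0.26,0.02,0.61,-0.12,1.66,0],[-1,0,0,0,0,0,0],[-1,0,0,0,0,0,0]],
])

```text
clock: 13.1
tool_pos: [0.54, 0.0918, 0.1002]
orientation: [-90.0, 10.0, 4.1]
force: [0.6, 4.9, -4.7]
opening: 0.0457
```

Run:
```python
from h import *
o=ctrl.get_obs(); print(o["joint_pos"],o["force"])
s=ctrl.snapshot("side"); cv2.imwrite("pics/side2.png",s)
cv2.imwrite("pics/c5.png",cv2.resize(s[180:310,220:350],(650,600),interpolation=cv2.INTER_CUBIC))
```

```text
[  27.21515537   21.23411102  -15.16489908   -4.41159847  -62.83374031
 -110.79462042] [ 0.57591502  4.88411359 -4.68650345]
```

View pics/c5.png

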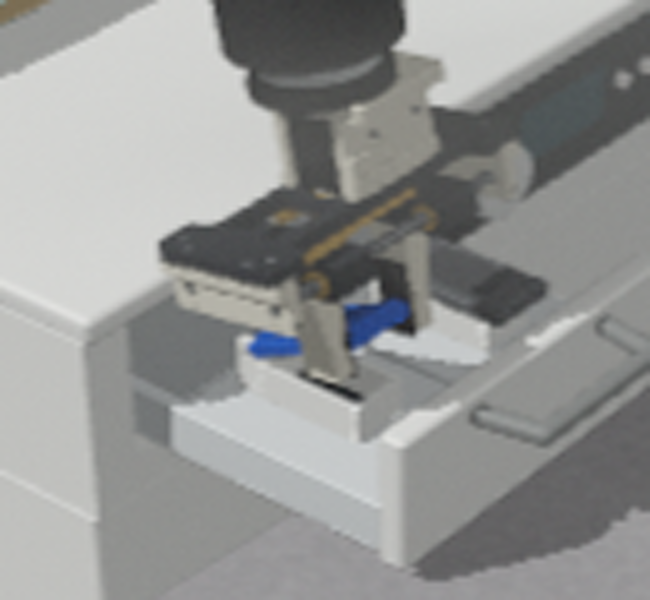

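The lid is held and about 30° open. The grey lid is shut and the drawer is still out. Continuing to 60°.

Request:
step_arm([
  [[-1,0.31,0.02,0.58,-0.12,1.66,0],[-1,0.36,0.03,0.55,-0.12,1.66,0],[-1,0.41,0.03,0.52,-0.12,1.66,0],[-1,0.45,0.03,0.47,-0.12,1.66,0],[-1,0.49,0.03,0.43,-0.12,1.66,0],[-1,0.52,0.04,0.38,-0.12,1.66,0],[-1,0,0,0,0,0,0],[-1,0,0,0,0,0,0],[-1,0,0,0,0,0,0]],
])

```text
clock: 14.28
tool_pos: [0.5653, 0.0936, 0.1294]
orientation: [-90.0, 20.0, 4.1]
force: [-0.7, 5.2, -9.4]
opening: 0.0454
```

Run:
```python
from h import *
o=ctrl.get_obs(); print(o["tool_pos"],o["orientation"],o["force"])
s=ctrl.snapshot("side"); cv2.imwrite("pics/side3.png",s); t=ctrl.snapshot("top"); cv2.imwrite("pics/top3.png",t)
cv2.imwrite("pics/c6.png",np.hstack([cv2.resize(s[190:290,240:330],(504,560),interpolation=cv2.INTER_CUBIC),cv2.resize(t[185:275,250:300],(280,560),interpolation=cv2.INTER_CUBIC)]))
th=np.radians(4.1);X=np.array([np.cos(th),np.sin(th),0]);Y=np.array([-np.sin(th),np.cos(th),0]);Z=np.array([0,0,1])
H=np.array([.5223,.0895,.08])+.09*X
t=np.radians(o["orientation"][1]); g=o["tool_pos"]+.019*(np.sin(t)*X+np.cos(t)*Z)
d=g-H; print("r",np.hypot(d@X,d[2]),"angle",np.degrees(np.arctan2(d[2],-d@X)))
for a in(50,60,70):
  a=np.radians(a); e=H+.09*(-np.cos(a)*X+np.sin(a)*Z)
  print([((proj("side",e+k*.023*Y)-[240,190])*5.6).round() for k in(1,-1)],[((proj("top",e+k*.023*Y)-[250,185])*[5.6,560/90]).round() for k in(1,-1)])
```

```text
[0.56533189 0.09363771 0.12939   ] [-89.97284185  19.96280541   4.09916172] [-0.66231039  5.18773831 -9.37341974]
r 0.07839694018401393 angle 59.06971561901306
[array([240., 296.]), array([305., 251.])] [array([104., 370.]), array([220., 358.])]
[array([218., 269.]), array([283., 226.])] [array([ 98., 332.]), array([216., 320.])]
[array([194., 246.]), array([260., 203.])] [array([ 93., 290.]), array([211., 278.])]
```

View pics/c6.png

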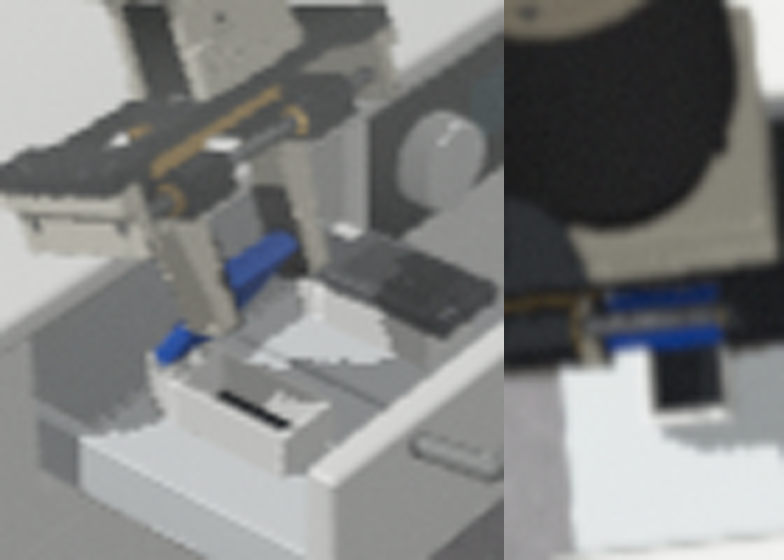

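Run:
```python
from h import *
t=cv2.imread("pics/top3.png").astype(int); bl=t[...,0]-t[...,2]
for u in range(270,287,2): print(u,bl[236:246,u])
th=np.radians(4.1);X=np.array([np.cos(th),np.sin(th),0]);Y=np.array([-np.sin(th),np.cos(th),0]);Z=np.array([0,0,1])
H=np.array([.5223,.0895,.08])+.09*X
for a in(54,57,60,63):
  a=np.radians(a); e=H+.09*(-np.cos(a)*X+np.sin(a)*Z); n=np.sin(a)*X+np.cos(a)*Z
  for k in(-1,1): print(round(np.degrees(a)),k,[(proj("top",e+k*.005*n+j*.023*Y)).round(1) for j in(1,-1)],"sidecrop",((proj("side",e+k*.005*n-.023*Y)-[240,190])*5.6).round())
# shut check
b=cv2.imread("pics/top1.png").astype(int);bb=b[...,0]-b[...,2]
for u in (276,280,284,288): print(u,bb[252:264,u])
e=H-.09*X; print([proj("top",e+[0,0,k]+j*.023*Y).round(1) for k in(-.005,.005) for j in(1,-1)])
```

```text
270 [ 5  9 35 84 76 36 12  6  5  5]
272 [ 4 11 42 86 69 34  7  4  5  4]
274 [ 4 15 51 87 59 25  3  0  0  1]
276 [ 7 21 61 99 78 29  4  0 -1 -1]
278 [  8  26  73 102  90  42  10   4   6   5]
280 [  8  31  81 106  87  37   7   5   5   4]
282 [ 10  43  92 104  76  29   7   4   3   4]
284 [15 51 96 95 58 21  6  6  4  6]
286 [19 60 98 91 49 15  7  7  6  5]
54 -1 [array([268.5, 244. ]), array([289.3, 242.1])] sidecrop [303. 249.]
54 1 [array([267.8, 240.2]), array([288.8, 238.3])] sidecrop [290. 232.]
57 -1 [array([268.2, 242.2]), array([289. , 240.3])] sidecrop [297. 241.]
57 1 [array([267.5, 238.3]), array([288.5, 236.4])] sidecrop [283. 225.]
60 -1 [array([267.9, 240.4]), array([288.8, 238.5])] sidecrop [291. 233.]
60 1 [array([267.3, 236.3]), array([288.3, 234.4])] sidecrop [276. 218.]
63 -1 [array([267.6, 238.5]), array([288.6, 236.6])] sidecrop [284. 226.]
63 1 [array([267. , 234.3]), array([288. , 232.4])] sidecrop [269. 211.]
276 [168 172 173 166 165 168 123  46  13   5   5   5]
280 [168 173 172 168 167 161 110  42  10   6   5   5]
284 [169 171 173 176 176 144  76  25  10   6   5   5]
288 [173 171 165 162 167 135  56  12   4   4   5   5]
[array([273.4, 259.7]), array([292.9, 257.9]), array([272.9, 259.6]), array([292.6, 257.8])]
```

By geometry the lid is at about 58–59°. By image it is about 56–57°, after the bias seen on the shut lid. I add about 2.5°.

Request:
step_arm([
  [[-1,0.15,0.01,0.1,0,0,0],[-1,0.15,0.01,0.08,0,0,0],[-1,0,0,0,0,0,0],[-1,0,0,0,0,0,0],[-1,0,0,0,0,0,0]],
])

```text
clock: 15.0
tool_pos: [0.5677, 0.0938, 0.1311]
orientation: [-90.0, 20.0, 4.1]
force: [-1.1, 5.5, -7.8]
opening: 0.0459
```

Run:
```python
from h import *
o=ctrl.get_obs(); s=ctrl.snapshot("side"); t=ctrl.snapshot("top"); cv2.imwrite("pics/top4.png",t)
th=np.radians(4.1);X=np.array([np.cos(th),np.sin(th),0]);Z=np.array([0,0,1]);Y=np.array([-np.sin(th),np.cos(th),0])
H=np.array([.5237,.0895,.08])+.09*X
p=np.radians(o["orientation"][1]); d=o["tool_pos"]+.019*(np.sin(p)*X+np.cos(p)*Z)-H
print(o["tool_pos"],o["force"],o["opening"],"r",np.hypot(d@X,d[2]),"angle",np.degrees(np.arctan2(d[2],-d@X)))
bl=t[...,0].astype(int)-t[...,2]
for u in (272,276,280,284): print(u,bl[234:246,u])
for a in(54,57,60,63):
  a=np.radians(a); e=H+.09*(-np.cos(a)*X+np.sin(a)*Z); n=np.sin(a)*X+np.cos(a)*Z
  print(round(np.degrees(a)),[(proj("top",e-.005*n+j*.023*Y)).round(1) for j in(1,-1)],"sidecrop",[((proj("side",e+k*.005*n-.023*Y)-[250,200])*10).round() for k in(-1,1)])
cv2.imwrite("pics/c7.png",cv2.resize(s[200:260,250:310],None,fx=10,fy=10,interpolation=cv2.INTER_CUBIC))
```

```text
[0.5676527  0.09377305 0.13107787] [-1.14412142  5.48339829 -7.8413878 ] 0.045885877982968316 r 0.07936377897317834 angle 60.28364623609686
272 [ 9  6 19 57 88 61 30  7  4  4  4  4]
276 [ 6  8 28 77 97 71 22  2 -1 -2 -2 -1]
280 [  4  10  42  91 105  76  31   7   6   3   4   4]
284 [  6  24  65 100  92  48  16   5   5   6   6   6]
54 [array([268.4, 243.4]), array([289.3, 241.5])] sidecrop [array([438., 343.]), array([414., 313.])]
57 [array([268.1, 241.6]), array([289. , 239.7])] sidecrop [array([427., 328.]), array([402., 300.])]
60 [array([267.9, 239.8]), array([288.8, 237.9])] sidecrop [array([415., 315.]), array([389., 287.])]
63 [array([267.6, 237.9]), array([288.5, 236. ])] sidecrop [array([403., 301.]), array([376., 275.])]
```

View pics/c7.png

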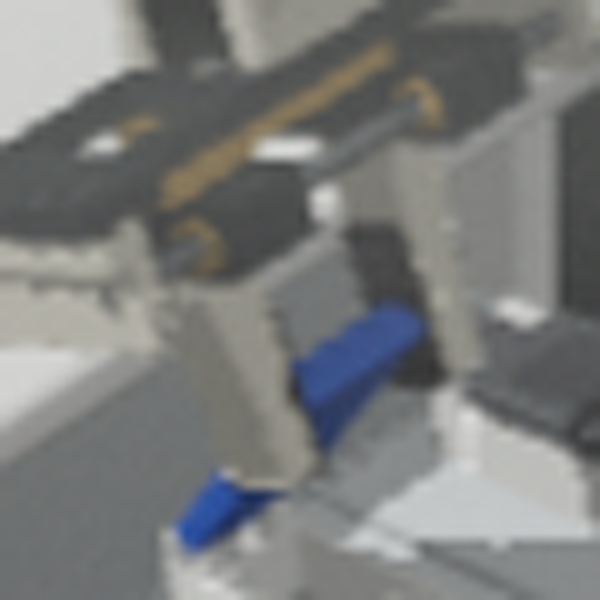

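Estimates are now about 58.6° (top), 57.7° (side) and 59.6° (geometry). I add one last 1.3°, then check the drawer and the objects against the earlier pictures.

Request:
step_arm([
  [[-1,0.15,0.01,0.09,0,0,0],[-1,0,0,0,0,0,0],[-1,0,0,0,0,0,0],[-1,0,0,0,0,0,0],[-1,0,0,0,0,0,0],[-1,0,0,0,0,0,0]],
])

```text
clock: 15.85
tool_pos: [0.569, 0.0939, 0.132]
orientation: [-90.0, 20.1, 4.1]
force: [-1.8, 5.7, -7.3]
opening: 0.0459
```

Run:
```python
from h import *
o=ctrl.get_obs(); t=ctrl.snapshot("top"); cv2.imwrite("pics/top5.png",t); print(o["tool_pos"],o["force"],o["opening"])
bl=t[...,0].astype(int)-t[...,2]
for u in (276,280,284): print(u,bl[234:246,u])
a=cv2.imread("pics/top1.png"); b0=cv2.imread("pics/top0.png")
# drawer front strip rows per column, right-hand half and handle
for u in(335,345,350): print(u,a[255:280,u].min(1),t[255:280,u].min(1))
for n,(x0,x1,y0,y1) in dict(scoop=(115,190,265,310),mug=(155,210,320,380),trap=(420,525,305,370),refill=(475,535,255,300)).items():
  print(n,(abs(b0[y0:y1,x0:x1].astype(int)-t[y0:y1,x0:x1]).max(2)>40).sum())
```

```text
[0.56904666 0.09387001 0.1319864 ] [-1.83796363  5.65870438 -7.311555  ] 0.04589066682584334
276 [ 6 20 63 99 84 33  5 -1  0  0  1 -1]
280 [  7  30  79 105  89  40   9   6   5   7   7   6]
284 [14 49 93 99 65 26  7  5  4  6  5  4]
335 [138 145 144 144 148 166 198 219 222 223 223 222 219 212 219 229 234 235
 234 229 214 165 112  92  89] [150 150 151 149 151 150 151 151 151 151 151 155 185 225 226 196 170 166
 161 146 114  99  95  94  93]
345 [144 145 145 146 152 180 214 222 223 222 222 220 211 213 228 234 234 234
 231 217 171 116  95  95  95] [150 151 150 151 151 152 151 151 152 150 145 139 145 159 160 164 165 162
 147 119 101  98  98  98  99]
350 [145 146 146 145 152 179 215 223 222 222 221 208 197 224 233 234 234 233
 226 190 130  98  94  92  93] [150 152 151 150 151 151 151 150 151 149 141 134 147 159 161 164 164 161
 143 111  98  98  96  97  95]
scoop 2979
mug 2357
trap 0
refill 136
```

The drawer front appears about 1 px (≈2 mm) further in than after the pull. I'll check that in the side view, along with the scoop and mug, which the arm hides from above.

Run:
```python
from h import *
s=ctrl.snapshot("side"); cv2.imwrite("pics/side5.png",s)
a=cv2.imread("pics/side1.png"); b0=cv2.imread("pics/side0.png")
def shift(p,q,x0,x1,y0,y1):
    T=p[y0:y1,x0:x1]; S=q[y0-6:y1+6,x0-6:x1+6]
    f=8; R=cv2.matchTemplate(cv2.resize(S,None,fx=f,fy=f,interpolation=cv2.INTER_CUBIC),cv2.resize(T,None,fx=f,fy=f,interpolation=cv2.INTER_CUBIC),cv2.TM_CCOEFF_NORMED)
    _,m,_,l=cv2.minMaxLoc(R); return m,l[0]/f-6,l[1]/f-6
th=np.radians(4.1);X=np.array([np.cos(th),np.sin(th),0]);Y=np.array([-np.sin(th),np.cos(th),0])
h=np.array([.4363,.0265,.09]); c=h+.038*X+.114*Y+[0,0,.014]; print("corner px",proj("side",c),"px per mm x",(proj("side",c+.01*X)-proj("side",c))/10)
u,v=proj("side",c).astype(int)
for w in((u-14,u+14,v-14,v+30),(u-10,u+10,v+2,v+40)): print("front",shift(a,s,*w))
print("handle",shift(a,s,*[int(k) for k in (proj("side",h)[0]-25,proj("side",h)[0]+25,proj("side",h)[1]-16,proj("side",h)[1]+16)]))
print("scoop",shift(b0,s,190,252,332,388),"mug",shift(b0,s,274,320,342,400))
t1=cv2.imread("pics/top1.png");t5=cv2.imread("pics/top5.png"); print("top front R",shift(t1,t5,340,362,258,285),"refill",shift(cv2.imread("pics/top0.png"),t5,478,533,258,298))
```

```text
corner px [300.25971369 276.27956987] px per mm x [-0.31400571 -0.15699492]
front (0.7649232745170593, -0.875, -0.5)
front (0.993564248085022, -1.0, -0.5)
handle (0.8335626721382141, -0.875, -0.5)
scoop (0.9991620779037476, 0.0, 0.0) mug (0.9988785982131958, 0.0, 0.0)
top front R (0.9257936477661133, 0.25, -1.375) refill (0.9077091813087463, 0.0, 0.125)
```

The side view confirms the drawer has crept in about 3 mm, while the scoop and mug have not moved. I'll draw the drawer back out by the held lid, with a little lift to keep the angle.

Request:
step_arm([
  [[-1,-0.1,-0.01,0.03,0,0,0],[-1,-0.1,-0.01,0.03,0,0,0],[-1,-0.1,-0.01,0.02,0,0,0],[-1,0,0,0,0,0,0],[-1,0,0,0,0,0,0],[-1,0,0,0,0,0,0]],
])

```text
clock: 16.7
tool_pos: [0.5671, 0.0937, 0.132]
orientation: [-90.0, 20.0, 4.1]
force: [1.6, 5.8, -14.1]
opening: 0.0458
```

```bash
cat > chk.py <<'E'
from h import *
o=ctrl.get_obs(); s=ctrl.snapshot("side"); t=ctrl.snapshot("top"); a=cv2.imread("pics/side1.png")
cv2.imwrite("pics/sideL.png",s)
f=8; T=a[278:316,290:310]; S=s[272:322,284:316]; z=lambda i:cv2.resize(i,None,fx=f,fy=f,interpolation=cv2.INTER_CUBIC)
_,m,_,l=cv2.minMaxLoc(cv2.matchTemplate(z(S),z(T),cv2.TM_CCOEFF_NORMED)); sh=np.array(l)/f-6
dx=sh@[-.314,-.157]/(.314**2+.157**2)/1000; print("drawer in mm",dx*1e3,m,sh)
th=np.radians(4.1);X=np.array([np.cos(th),np.sin(th),0]);Z=np.array([0,0,1]);Y=np.array([-np.sin(th),np.cos(th),0])
H=np.array([.5237,.0895,.08])+(.09+dx)*X
p=np.radians(o["orientation"][1]); d=o["tool_pos"]+.019*(np.sin(p)*X+np.cos(p)*Z)-H
print(o["tool_pos"],o["force"],o["opening"],"r",np.hypot(d@X,d[2]),"angle",np.degrees(np.arctan2(d[2],-d@X))-.66)
bl=t[...,0].astype(float)-t[...,2]; est=[]
for u in(276,280,284):
  c=bl[232:248,u]; k=c.argmax(); h=c[k]/2; j=k+np.argmax(c[k:]<h); v=232+j-1+(c[j-1]-h)/(c[j-1]-c[j])
  A=np.arange(48,70,.5); V=[]
  for q in np.radians(A):
    e=H+.09*(-np.cos(q)*X+np.sin(q)*Z)-.005*(np.sin(q)*X+np.cos(q)*Z); l,r=[proj("top",e+w*.023*Y) for w in(1,-1)]; V.append(l[1]+(u-l[0])/(r-l)[0]*(r-l)[1])
  est.append(np.interp(-v,-np.array(V),A))
print("top angle",np.round(est,1))
E
python3 chk.py
```

```text
drawer in mm 1.592356687898089 0.9946204423904419 [-0.5  -0.25]
[0.56709199 0.09374218 0.13197409] [  1.63005512   5.76349113 -14.13209639] 0.045848701683048144 r 0.0812466746255105 angle 58.603404384684
top angle [57.9 57.2 57.3]
```

Request:
step_arm([
  [[-1,-0.1,-0.01,0.02,0,0,0],[-1,-0.1,-0.01,0.02,0,0,0],[-1,-0.05,0,0.02,0,0,0],[-1,0,0,0,0,0,0],[-1,0,0,0,0,0,0],[-1,0,0,0,0,0,0]],
])

```text
clock: 17.55
tool_pos: [0.5653, 0.0936, 0.132]
orientation: [-90.0, 19.9, 4.1]
force: [4.2, 4.2, -17.7]
opening: 0.0457
```

```bash
python3 chk.py
```

```text
drawer in mm 0.0 0.9977391362190247 [0. 0.]
[0.56529404 0.09363443 0.13201201] [  4.24511753   4.22442352 -17.70590503] 0.04566730445130624 r 0.08140421778483285 angle 58.48034857392545
top angle [57.7 57.  57.2]
```

The drawer is back at its stop. For the last ~2° I turn the tool with the lid, so the pads don't drag the drawer in.

Request:
step_arm([
  [[-1,0.07,0,0.09,-0.09,1.25,0],[-1,0.07,0,0.09,-0.09,1.25,0],[-1,0,0,0,0,0,0],[-1,0,0,0,0,0,0],[-1,0,0,0,0,0,0],[-1,0,0,0,0,0,0]],
])

```text
clock: 18.4
tool_pos: [0.5672, 0.0938, 0.1338]
orientation: [-89.9, 22.3, 4.1]
force: [5.2, 5.6, -18.3]
opening: 0.0457
```

```bash
python3 chk.py
python3 - <<'E'
import cv2
s=cv2.imread("pics/sideL.png"); cv2.imwrite("pics/c8.png",cv2.resize(s[190:310,230:350],(600,600),interpolation=cv2.INTER_CUBIC))
E
```

```text
drawer in mm 0.0 0.9976097345352173 [0. 0.]
[0.56720597 0.09380063 0.13380223] [  5.19110765   5.64386131 -18.33359627] 0.0457320991646595 r 0.08137763064902792 angle 60.63793685675758
top angle [60.3 59.5 59.6]
```

View pics/c8.png

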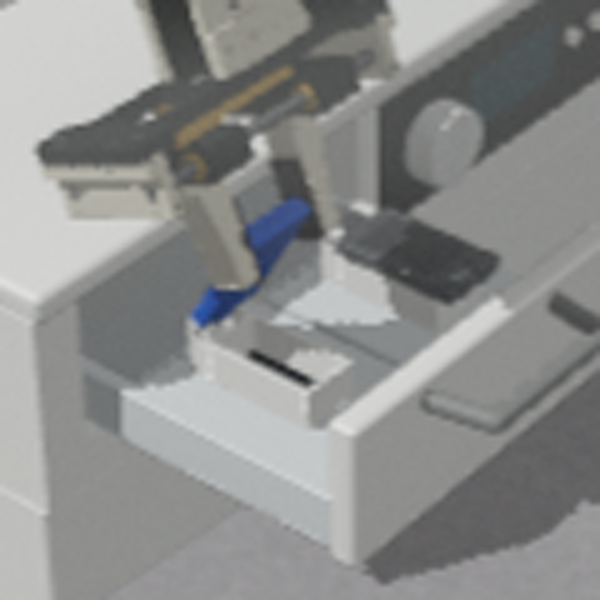

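The lid is held at about 60°, the grey lid is shut and the drawer is at its stop. Handing in.

```bash
python3 -c "
from plant import ctrl
print(ctrl.close_job())"
```

```text
the job is handed in; nothing more can be done
None
```

I pulled the drawer to its stop by the handle, then gripped the blue lid by its sides, lifted it to about 60° and handed in while still holding it. The job took about 18.5 s of the 58 s.

**Last checks:**
- **Lid angle:** the top view gave 59.5–60.3° and the arm's position gave 60.6°. I made no separate angle reading from the last side picture. Earlier side readings ran 1–2° lower than the others, partly because the drawer had crept in.
- **Grip:** the gripper opening was a steady 46 mm, which is the lid's width. The wrist felt about 20 N.
- **Drawer:** it had crept in about 3 mm while I was lifting the lid. I drew it back out by the held lid, and the last side picture shows no shift from its place right after the pull.
- **Grey lid:** shut in the last side picture.
- **Things on the table:** partway through the lift, the scoop, mug and lint trap had not moved. The bottle matched its first position to about 0.1 px, though part of that view had changed (probably shadow) and the match was weaker. I did not repeat this check after the last small moves, which were all at the lid.

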